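Unscrew the tight cap of a square jar braced in the bench nest

TASK

Set the capped square jar down in the square bench nest so that it sits fully home and cannot turn, then unscrew its tight cap anticlockwise, stopping as soon as it comes free (about a fifth of a turn, never as much as a quarter), and lift it straight off. Finish while still holding the cap: level, right above the open jar and a few centimetres clear of it, with the jar still standing in the nest. The jar is thin-walled, so grip lightly (no more than about 40 N) and do not ram or lean on it; leave the other things on the bench alone.

Things in the scene. Friction and masses are not known exactly. Their poses are not given: they have to be found in the camera images.
- jar: Square-bodied white jar, loose, about 0.25 kg. Body 56 x 56 mm with upright sides, 58 mm high, then a shoulder and a round neck 38 mm across up to 90 mm; 98 mm high with its cap on. Origin: centre of its underside, z up, x and y square to its sides. It may be lifted and carried by the closed cap. On the bare bench it turns with the cap.
- jar_mouth (a point): Centre of the jar's mouth, 92 mm above its underside: top of a sprung inner seal that presses the closed cap up against three rails on the neck with about 12 N, so that the cap is tight (about 0.2 to 0.4 N m to turn). Once free, the cap is pushed up about 3 mm.
- cap: The jar's grey ribbed round cap, 56 mm across, 24 mm high, 30 g. Origin: on its axis, at its lower rim; closed, that is 74 mm above the jar's underside, its x axis within 5 degrees of the jar's. It loosens anticlockwise seen from above: free once its x axis is 50 degrees from the jar's x axis, it lifts straight off; beyond 90 degrees its lugs are under the next rails and caught again.
- nest: Bench nest, fixed to the worktop: dark steel plate 130 x 130 mm, 8 mm thick, with a square socket that stops the jar from turning. Socket 62 x 62 mm inside, straight walls to 28 mm above the bench, then flared lips to about 36 mm. Origin: centre of the underside, on the bench; x, y square to the walls. The jar fits in any quarter turn.
- nest_floor (a point): Centre of the socket's floor, 8 mm above the bench; the seated jar's underside lies here. The jar can turn up to 7 degrees in the socket before its corners meet the walls.
- bottle_near: Bystander, loose: white plastic bottle, 66 mm across, 126 high. Origin: centre of its underside. To be left where it stands.
- small_bottle: Bystander, loose: small white plastic bottle, 44 mm across, 88 high. Origin: centre of its underside. To be left where it stands.
- beaker: Bystander, loose: small clear beaker, 60 mm across, 70 high. Origin: centre of its underside. To be left where it stands.
- loose_cap: Bystander, loose: a spare solid-looking screw cap lying on the bench, 47 mm across, 26 high; not the jar's cap. Origin: centre of its underside. To be left where it stands.
- flask: Bystander, loose: clear conical flask, 70 mm across, 125 high. Origin: centre of its underside. To be left where it stands.
Things that resemble listed ones, but are neither listed nor needed, are in the scene too. Several things have the shape of the cap; the one meant has the colours described above.

How it is judged:
By the outcome, as a careful person would: the job done as asked, in the order asked, and still so for the second after the job is handed in, while the arm keeps its last pose, push and grip.
It also fails if it takes over 54 s, if anything falls off the work surface, if the arm or the gripper's body presses on something with over 40 N, if the wrist force passes 120 N, or if a joint passes its speed limit or range.

ROBOT

A 6-joint arm with a two-finger parallel gripper is mounted at the origin on a cart in front of the work surface, level with it; the furniture and walls round the work are solid. World frame = base frame: x ahead of the robot, y to its left, z up, the work surface at z = 0. Lengths are in m, angles in degrees, forces in N, time in s.
With the tool pointing down it reaches from about 0.35 to 0.875 m from the base axis. Payload 4.2 kg.
Tool frame: the origin (TCP) lies on the centre line of the jaws, within the pads' length; the fingertips stand tip_reach ahead of it and the grasp point (between the pads) is the TCP (tip_reach is the distance from the TCP to the fingertips, in m); z points along the fingers, y is the line along which they close (so a half turn about z gives the same grasp; the last joint's range is limited). The gripper opens to 87 mm and grips with 3 to 60 N. Pads are 19 mm wide; open, the fingers measure 117 mm over their backs; the gripper's body (75 mm by 190 mm) begins 51 mm behind the grasp point.
Start: joints at [-53.251, 22.042, 0.453, 0, -68.411, -14.817], TCP at [0.233, -0.58, 0.21] pointing down, gripper open.
Joint ranges: [-179.83, 179.83], [-69.29, 118.12], [-61.27, 80.66], [-181.25, 117.63], [-171.15, -9.14], [-177.46, 177.46]. Speed limits (degrees/s): [159.86, 159.86, 180, 180, 180, 180].

INTERFACE

Orientations are given as a 3x3 rotation matrix whose columns are the frame's x, y, z axes.
In Python, from station import sense, capture, finish_job, tip_reach gives the robot as it stands.
- The arm moves only by the tool arm_command, never from a script. Its argument "deltas" is a list of rows, each a list of 7 numbers: the turn, a rotation vector about the tool's x, y, z in rad, then the shift along the tool's x, y, z in cm, then the closure, from -1 (fully open) to 1 (shut), so that 0 is half open. In form: [[rx, ry, rz, dx, dy, dz, hand], ...]. A call has 1 to 8 rows; each row is the pose to reach, as a shift and turn from the pose commanded when the call began, along the tool's axes at that moment; what a row does not reach only later rows make up. A row lasts 1/12 s, in which the tool goes at most 41.7 mm and 7.16 degrees, less where a joint would pass 70% of its speed; a pose out of reach is approached as far as the arm can. A call with a gripper value outside its range is refused whole. The fingers move at their own pace and stop on an object; the grip force is fixed at half the most. Time passes only in rows, so rows that repeat a pose let the fingers close. It gives the time, the measured TCP pose, the force, the opening and the grip force at its end, in the units of the state.
- sense(): the state, without advancing time (a new reading comes with each control period).
- capture(name): name is "side" or "top"; returns a dict with "pixels" (480x640x3 uint8, blue, green, red), "fovy" (degrees; the focal length in pixels is half the picture's height over the tangent of half this angle, whatever the lens; pixels are square), "cx", "cy" (the principal point, pixels), "k1" (the pictures are not rectified: a ray, as slopes to the right and down, at radius r is drawn at 1 + k1 r^2 times it, then the intrinsics apply), "rvec" (rotation vector, rad) and "tvec" (3), from world to camera coordinates, as OpenCV has them. Camera axes: x right, y down, z forward; pixel columns grow to the right and rows downward; lengths in m; the calibration is good to about 2 mm. A picture is of the moment at which its call begins. There is no depth.
- finish_job(): hands the job in; it is judged then, once.
The state is a dict: "time_s": time; "joints": joint angles; "joint_velocities": joint speeds; "effort": joint torques, N m; "tcp_pos": TCP position; "ee_rot": TCP orientation; "wrist_force": force on the tool from outside, world axes, zero at the start; "moment": the same for the moment, N m; "gripper_width": opening from 0.0 (shut) to 1.0 (fully open); "gripper_force": force on a finger pad.
Only numpy, scipy, OpenCV 4.12 (cv2) and the standard library are available. Lean on these libraries where they do the work, as an engineer would, in place of code of your own. Each camera call takes 0.05 s, during which the arm holds its last target. There are 200 camera calls.

## Working session

There is one attempt and no reset: what is moved stays moved. The work goes in short steps, Python scripts to look and compute and a tool call to move; the robot and the scene stay as the last step left them, time stands still between calls to the robot, and variables do not carry over. Pictures are saved under pics/ and viewed, at most 10 in all, crops included, and the job is handed in when it is done.

Besides the shell and the picture viewer there is one more tool, called as name(argument=value, ...) on one line, values as JSON. arm_command: Moves the arm, as the interface text tells. Its arguments: {"type":"object","properties":{"deltas":{"type":"array"}},"required":["deltas"]}

```bash
mkdir -p pics; ls; cat > h.py <<'E'
import numpy as np, cv2
from station import sense, capture, finish_job, tip_reach
def cam(c):
    f=240/np.tan(np.radians(c["fovy"])/2)
    R=cv2.Rodrigues(np.array(c["rvec"],float))[0]; t=np.array(c["tvec"],float).ravel()
    K=np.array([[f,0,c["cx"]],[0,f,c["cy"]],[0,0,1]]); D=np.array([c["k1"],0,0,0,0.])
    return K,D,R,t
def ray(c,uv):
    K,D,R,t=cam(c)
    p=cv2.undistortPoints(np.array(uv,float).reshape(-1,1,2),K,D).reshape(-1,2)
    d=np.c_[p,np.ones(len(p))]@R
    return -R.T@t,d
def onplane(c,uv,z):
    o,d=ray(c,uv); return o+d*((z-o[2])/d[:,2])[:,None]
def proj(c,P):
    K,D,R,t=cam(c)
    return cv2.projectPoints(np.array(P,float).reshape(-1,1,3),np.array(c["rvec"],float),t,K,D)[0].reshape(-1,2)
E
python3 - <<'E'
from h import *
print(tip_reach, sense())
for n in("top","side"):
    c=capture(n); cv2.imwrite(f"pics/{n}0.png",c["pixels"]); print({k:c[k] for k in c if k!="pixels"}, -cam(c)[2].T@cam(c)[3])
E
```

```text
pics
0.019 {'time_s': 0.0, 'joints': array([-5.32502788e+01,  2.20912723e+01,  3.78954061e-01, -2.87140119e-02,
       -6.84117134e+01, -1.48175628e+01]), 'joint_velocities': array([-0.0245436 ,  0.09750276,  0.07679658, -0.13107594, -0.13834958,
        0.02350056]), 'effort': array([-3.84643517e-04, -3.90667033e+01,  1.87403566e+01,  4.21987072e+00,
        1.09644915e-02, -2.18647838e-04]), 'tcp_pos': array([ 0.23322678, -0.57916394,  0.20874934]), 'ee_rot': array([[-9.27695757e-01, -3.73335951e-01, -9.21808897e-04],
       [-3.73337075e-01,  9.27693578e-01,  2.01330910e-03],
       [ 1.03515527e-04,  2.21188375e-03, -9.99997548e-01]]), 'wrist_force': array([0.00169728, 0.34056528, 0.31302755]), 'moment': array([-0.00041996,  0.03771776, -0.00633943]), 'gripper_force': 0.0, 'gripper_width': 1.0003735899444406}
{'fovy': 49.127422391732736, 'cx': 313.85737295027343, 'cy': 238.621986928527, 'k1': -0.022439604247046177, 'rvec': array([ 2.13348929, -2.14571276,  0.13504252]), 'tvec': array([-0.05349109,  0.54532049,  1.05914707])} [ 0.38881838 -0.07445097  1.12485802]
{'fovy': 42.05247144924054, 'cx': 317.7031042103691, 'cy': 240.04686612745806, 'k1': -0.14363548400322385, 'rvec': array([ 0.11755109, -2.82808769,  1.32355319]), 'tvec': array([0.53796073, 0.14872097, 1.34332048])} [0.48206602 0.97460059 0.96633102]
```

View pics/top0.png

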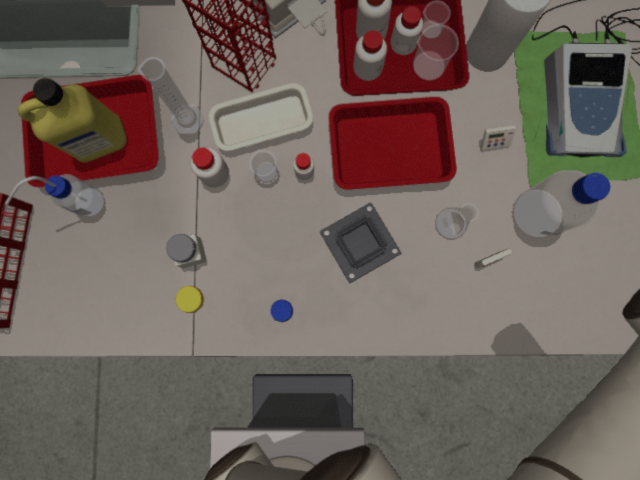

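View pics/side0.png

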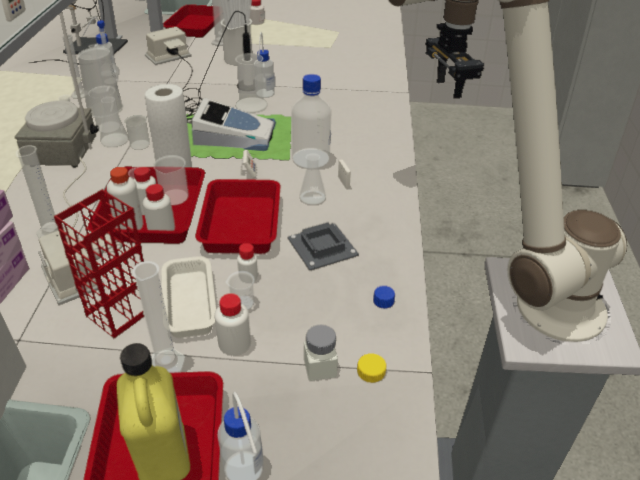

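The top view shows the jar with its grey cap at about (182,248) and the nest at (361,243). The side view shows the jar at (321,345) and the nest at (323,242). The blue and yellow caps are bystanders. I'll zoom in on the jar and nest.

```bash
python3 - <<'E'
from h import *
T=cv2.imread("pics/top0.png");S=cv2.imread("pics/side0.png")
def cr(i,x,y,w,h): return cv2.resize(i[y:y+h,x:x+w],(400,300),interpolation=cv2.INTER_CUBIC)
o=np.vstack([np.hstack([cr(T,150,218,80,60),cr(T,310,195,100,75)]),np.hstack([cr(S,280,315,80,60),cr(S,275,210,100,75)])])
cv2.imwrite("pics/z0.png",o)
E
```

```text
(no output)
```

View pics/z0.png

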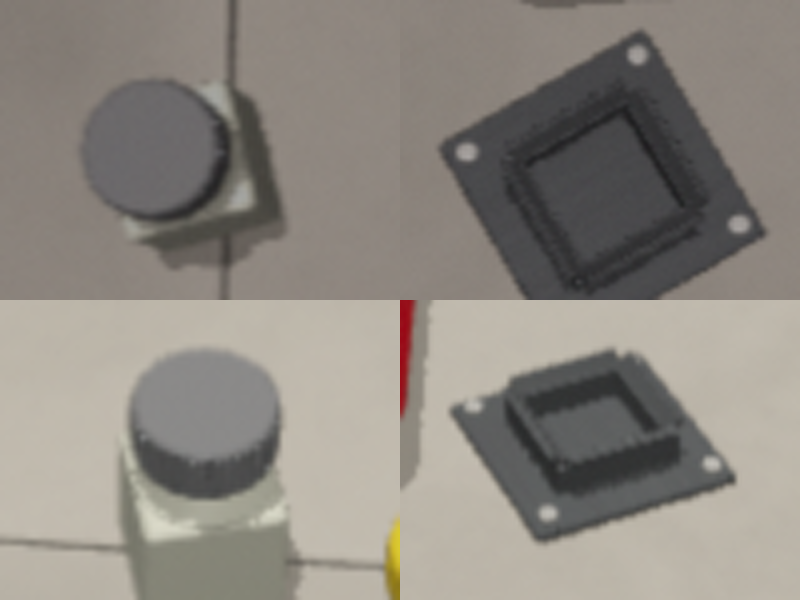

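The crops show the cap's top disc centred near (180,247.6), with shoulder corners at about (193.6,234.6), (200.4,259.4) and (176,265.6). The nest plate and its light corner dots are clear in both views.

```bash
cat > m.py <<'E'
from h import *
def big(m): 
    cs=cv2.findContours(m.astype(np.uint8),cv2.RETR_EXTERNAL,cv2.CHAIN_APPROX_NONE)[0]
    return max(cs,key=cv2.contourArea).reshape(-1,2).astype(float)
def rect(P): return cv2.minAreaRect((P[:,:2]*1000).astype(np.float32))
E
python3 - <<'E'
from m import *
T=capture("top");S=capture("side")
for n,c,b,nb in(("top",T,(155,225,215,285),(312,195,410,290)),("side",S,(285,315,365,400),(280,215,365,272))):
    p=c["pixels"].astype(int)
    def sub(b):
        m=np.zeros(p.shape[:2],bool); m[b[1]:b[3],b[0]:b[2]]=1; return m
    g=p.max(2)
    print(n,"cap px",p[247,180] if n=="top" else p[338,320],"nest",p[243,361], "bench",p[300,230])
    # nest plate dark
    pl=big(sub(nb)&(g<100)); W=onplane(c,pl,0.008 ); print("plate",rect(W))
    # dots
    x0,y0=nb[:2]; inside=np.zeros(g.shape,np.uint8); cv2.fillPoly(inside,[pl.astype(np.int32)],1)
    inside=cv2.erode(inside,np.ones((3,3)))
    k,l,st,ce=cv2.connectedComponentsWithStats(((g>115)&(inside>0)).astype(np.uint8))
    ok=[i for i in range(1,k) if st[i,4]>=5]; print("dots",[st[i,4] for i in ok]); 
    if ok:
        D=onplane(c,ce[ok],0.008); print(np.round(D[:,:2]*1000,1), D.mean(0)*1000)
    # cap top: low saturation grey
    jb=sub(b)
    sat=p.max(2)-p.min(2)
    print("rows g", g[248 if n=="top" else 338, b[0]:b[2]], "sat", sat[248 if n=="top" else 338, b[0]:b[2]])
E
```

```text
top cap px [106 104 108] nest [74 73 74] bench [127 133 142]
plate ((541.4644775390625, -154.97325134277344), (130.06964111328125, 129.998291015625), 29.45455551147461)
dots [np.int32(18), np.int32(18), np.int32(18), np.int32(18)]
[[ 614.9 -175.5]
 [ 562.5  -82.8]
 [ 522.5 -227.8]
 [ 469.6 -135.2]] [ 542.40404195 -155.31631889    8.        ]
rows g [137 137 136 137 136 136 136 136 136 136 126 110 105 107 108 107 107 107
 108 106 106 106 107 107 108 108 108 108 108 109 109 107 109 109 109 108
 107  99  91  75  55  85 102  89  74  72  71  70  87 124 142 144 143 142
 143 143 143 143 143 143] sat [14 15 15 16 14 15 15 15 15 15 13  7  3  2  3  2  2  2  3  2  2  2  2  3
  2  3  2  2  3  4  3  2  3  3  3  2  2  2  3  2  4  8 11  9  8  8  9  7
 10 14 16 15 16 15 15 15 16 16 16 16]
side cap px [137 137 139] nest [173 185 191] bench [ 50  44 196]
plate ((542.8124389648438, -154.90086364746094), (126.2269515991211, 139.67596435546875), 29.547998428344727)
dots [np.int32(23)]
[[560.4 -88.2]] [560.37537282 -88.15606973   8.        ]
rows g [191 192 191 192 193 193 193 193 192 192 191 192 192 193 193 192 192 192
 192 189 159 118 122 135 138 138 138 139 138 138 139 138 139 139 138 139
 139 138 138 138 138 138 138 139 138 138 138 138 138 127 109 158 187 192
 193 192 192 192 191 191 191 192 192 192 191 192 192 192 192 192 192 192
 192 192 192 192 193 192 192 192] sat [18 19 18 19 20 20 19 19 19 19 18 18 19 20 20 19 19 18 19 18 16  7  1  2
  1  2  1  2  2  2  3  2  2  2  2  2  2  2  2  1  1  1  1  2  1  2  1  2
  2  1  3 15 19 19 19 19 19 19 18 18 19 19 19 18 18 18 19 19 18 18 18 19
 19 18 18 18 19 19 19 19]
```

```bash
python3 - <<'E'
from m import *
for n,b,th in(("top",(155,225,215,285),98),("side",(285,315,365,400),124)):
    c=capture(n); p=c["pixels"].astype(int); m=np.zeros(p.shape[:2],bool); m[b[1]:b[3],b[0]:b[2]]=1
    g=p.max(2); sat=g-p.min(2)
    t=big(m&(g>th)&(sat<=5)); W=onplane(c,t,0.098)*1000
    print(n,"cap circle",cv2.fitEllipse(W[:,:2].astype(np.float32)), cv2.minEnclosingCircle(W[:,:2].astype(np.float32)))
    if n=="side":
        q=[(308,362),(337.6,357.4)]
    else: q=[(193.6,234.6),(200.4,259.4),(176,265.6)]
    P=onplane(c,q,.058)*1000; print(P[:,:2]); d=np.diff(P,axis=0); print(np.linalg.norm(d,axis=1),np.degrees(np.arctan2(d[:,1],d[:,0])))
    # shoulder top faces: bright/whitish low-sat mask print
    y,x=(259,200) if n=="top" else (352,310); print(p[y-3:y+4,x-6:x+7].max(2)); print(sat[y-3:y+4,x-6:x+7])
E
```

```text
top cap circle ((522.038330078125, 209.7891082763672), (49.368446350097656, 50.6416015625), 98.33216857910156) ((522.1817016601562, 209.57577514648438), 26.263044357299805)
[[552.32396526 191.49801717]
 [500.76467989 176.01571502]
 [488.28457447 226.02361035]]
[53.83364735 51.54165914] [-163.28595724  104.0126595 ]
[[ 95 109 124 150 162 156 124  82  70  69  72  98 129]
 [109 121 144 160 163 157 131  87  70  72  70  86 123]
 [113 126 149 162 163 155 129  91  73  71  71  77 119]
 [119 140 155 155 150 134 106  80  74  71  72  77 110]
 [114 114 114 108  98  91  83  77  75  74  72  76 107]
 [ 88  83  83  80  78  77  77  76  75  76  75  82 100]
 [ 78  78  76  77  77  77  74  76  78  83  88  93 104]]
[[ 9 11 11  6  5  8 11  9  8  7  8 11 14]
 [11 11  7  3  3  8 12 10 10  9  7  9 14]
 [12 11  7  5  8 12 13  9  7  7  8  8 13]
 [13 14 13 12 13 13 12  9  8  8  8 10 12]
 [12 12 12 12 11 10 10  8  8 10  8  8 13]
 [10  9  8  8  9  9  8  9  9  9  8 10 12]
 [ 9  9  8  8  8  9  7  9  8  9 10 11 13]]
side cap circle ((519.88427734375, 208.95860290527344), (48.60072708129883, 50.504844665527344), 98.1882095336914) ((519.6092529296875, 209.27452087402344), 26.127714157104492)
[[540.30049586 241.19681609]
 [486.35621857 225.45158033]]
[56.19517329] [-163.7285506]
[[140 147 156 147 122  92  76  75  71  73  73  73  73]
 [137 136 177 164 146 117  88  76  74  74  73  74  74]
 [137 128 165 163 153 145 118  92  78  75  70  73  73]
 [137 123 147 179 169 156 149 137 113  90  74  70  74]
 [137 125 144 166 186 168 155 153 150 129 102  87  86]
 [136 123 131 159 187 174 158 157 157 156 153 144 138]
 [137 122 130 175 191 194 175 160 158 159 159 160 160]]
[[15 15 14 15 10  5  0  1  1  0  1  0  0]
 [14 14 17 16 15 10  4  1  2  1  1  2  1]
 [15 13 16 16 15 13 10  4  2  1  0  0  1]
 [15 14 15 17 17 16 15 13  8  4  1  0  1]
 [14 13 14 16 17 16 15 15 14 11  7  3  3]
 [14 13 13 16 17 16 15 16 15 16 16 14 12]
 [15 13 14 16 17 17 16 15 15 15 15 16 16]]
```

arm_command(deltas=[[0,0,0,-2.6,3,0,-1],[0,0,0,-5.2,6,0,-1],[0,0,0,-7.8,9,0,-1],[0,0,0,-10.4,12,0,-1],[0,0,0,-13,15,0,-1],[0,0,0,-15.6,18,0,-1],[0,0,0,-18.2,21,0,-1],[0,0,0,-20.8,24,0,-1]])

```text
time_s: 0.97
tcp_pos: [0.3369, -0.2777, 0.2101]
ee_rot: [[-0.928, -0.373, 0.001], [-0.373, 0.928, -0.0], [-0.001, -0.0, -1.0]]
wrist_force: [1.2, -0.3, 0.4]
gripper_width: 1.0
gripper_force: 0.0
```

arm_command(deltas=[[0,0,0,-2.6,2.9,0,-1],[0,0,0,-5.2,5.8,0,-1],[0,0,0,-7.8,8.7,0,-1],[0,0,0,-10.4,11.6,0,-1],[0,0,0,-13,14.4,0,-1],[0,0,0,-15.6,17.2,0,-1],[0,0,0,-18.2,20,0,-1],[0,0,0,-20.8,22.8,0,-1]])

```text
time_s: 1.63
tcp_pos: [0.4447, 0.0118, 0.2103]
ee_rot: [[-0.927, -0.374, 0.001], [-0.374, 0.927, 0.0], [-0.001, -0.0, -1.0]]
wrist_force: [0.4, -0.6, -0.1]
gripper_width: 0.997
gripper_force: 0.0
```

arm_command(deltas=[[0,0,0,-2.6,2.8,0,-1],[0,0,0,-5.2,5.6,0,-1],[0,0,0,-7.8,8.4,0,-1],[0,0,0,-10.4,11.2,0,-1],[0,0,0,-13,13.8,0,-1],[0,0,0,-14.6,15.7,0,-1],[0,0,0,-14.6,15.7,0,-1],[0,0,0,-14.6,15.7,0,-1]])

```text
time_s: 2.3
tcp_pos: [0.5212, 0.211, 0.2091]
ee_rot: [[-0.927, -0.375, -0.001], [-0.375, 0.927, -0.001], [0.001, -0.0, -1.0]]
wrist_force: [0.4, -0.9, -0.2]
gripper_width: 0.999
gripper_force: 0.0
```

```bash
cat >> m.py <<'E'
def row(x,y,z,psi=None):
    s=sense(); R=s["ee_rot"]; p=s["tcp_pos"]
    cur=np.degrees(np.arctan2(R[1,1],R[0,1])); d=R.T@(np.array([x,y,z])-p)*100
    t=cur if psi is None else psi
    print("t",round(s["time_s"],2),"pos",p.round(4),"psi",cur.round(2),"z axis",R[:,2].round(4),"F",np.round(s["wrist_force"],1),"M",np.round(s["moment"],2),"w",round(s["gripper_width"],3),"gf",s["gripper_force"],"| delta",d.round(2),"rz",-np.radians(t-cur).round(4))
E
python3 -c "
from m import *
row(.521,.2095,.09)"
```

```text
t 2.3 pos [0.5212 0.211  0.2091] psi 112.03 z axis [-1.1e-03 -7.0e-04 -1.0e+00] F [ 0.4 -0.9 -0.2] M [-0.06  0.03  0.04] w 0.999 gf 0.0 | delta [ 0.06 -0.13 11.91] rz -0.0
```

arm_command(deltas=[[0,0,0,0,-0.1,2.5,-1],[0,0,0,0,-0.1,5,-1],[0,0,0,0,-0.1,7.5,-1],[0,0,0,0,-0.1,9.5,-1],[0,0,0,0,-0.1,11,-1],[0,0,0,0,-0.1,11.9,-1],[0,0,0,0,-0.1,11.9,-1],[0,0,0,0,-0.1,11.9,-1]])

```text
time_s: 2.97
tcp_pos: [0.5219, 0.2084, 0.0913]
ee_rot: [[-0.928, -0.373, 0.0], [-0.373, 0.928, -0.0], [-0.0, -0.0, -1.0]]
wrist_force: [0.1, 0.0, 1.2]
gripper_width: 1.003
gripper_force: 0.0
```

```bash
python3 -c "
from m import *
row(.521,.2095,.09)
c=capture('side');a=c['pixels'][280:400,240:400];t=capture('top')['pixels'][190:310,110:270]
cv2.imwrite('pics/g.png',cv2.resize(np.hstack([a,t]),(800,300)))"
```

```text
t 2.97 pos [0.5219 0.2084 0.0913] psi 111.91 z axis [ 3.e-04 -2.e-04 -1.e+00] F [0.1 0.  1.2] M [0.05 0.02 0.01] w 1.003 gf 0.0 | delta [0.04 0.13 0.13] rz -0.0
```

View pics/g.png

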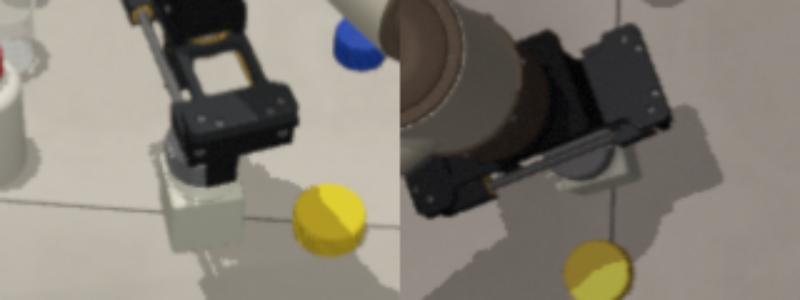

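The jaws straddle the cap: the near finger is at about (205,165) in the left crop, and nothing else is touched. Closing now.

arm_command(deltas=[[0,0,0,0,0.1,0,0],[0,0,0,0,0.1,0,0.2],[0,0,0,0,0.1,0,1],[0,0,0,0,0.1,0,1],[0,0,0,0,0.1,0,1],[0,0,0,0,0.1,0,1],[0,0,0,0,0.1,0,1],[0,0,0,0,0.1,0,1]])

```text
time_s: 3.73
tcp_pos: [0.5213, 0.2099, 0.0908]
ee_rot: [[-0.928, -0.374, -0.0], [-0.374, 0.928, -0.0], [0.0, -0.0, -1.0]]
wrist_force: [-0.3, 0.4, 0.2]
gripper_width: 0.479
gripper_force: 0.0
```

```bash
python3 -c "
from m import *
row(.521,.2095,.09)"
```

```text
t 3.73 pos [0.5213 0.2099 0.0908] psi 111.93 z axis [-1.e-04 -1.e-04 -1.e+00] F [-0.3  0.4  0.2] M [-0.03 -0.02 -0.03] w 0.479 gf 0.0 | delta [ 0.04 -0.03  0.08] rz -0.0
```

```bash
python3 -c "
from m import *
c=capture('side');a=c['pixels'][280:400,240:400];t=capture('top')['pixels'][190:310,110:270]
cv2.imwrite('pics/g2.png',cv2.resize(np.hstack([a,t]),(800,300)))
row(.521,.2095,.09)"
```

```text
t 3.83 pos [0.5213 0.2099 0.0908] psi 111.93 z axis [-1.e-04 -1.e-04 -1.e+00] F [ 0.  -0.  -0.3] M [0.02 0.03 0.06] w 0.39 gf 0.0 | delta [ 0.05 -0.03  0.08] rz -0.0
```

View pics/g2.png

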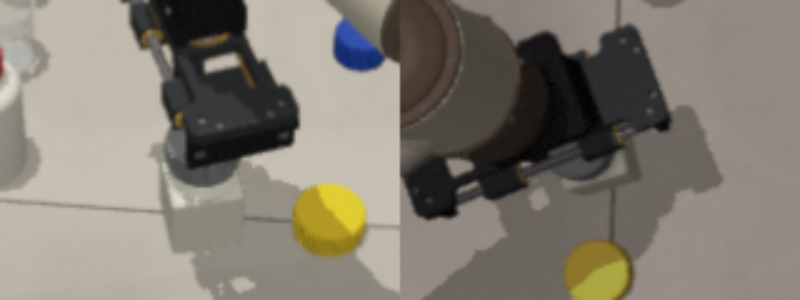

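The fingers have closed past the cap's width with no force, so they did not take the cap. I'll project the TCP and fingertips into the images before moving anything.

```bash
python3 - <<'E'
from m import *
s=sense();R=s["ee_rot"];p=s["tcp_pos"]
print(s["gripper_width"],s["gripper_force"])
out=[]
for n,o in(("side",(240,280)),("top",(110,190))):
    c=capture(n); px=c["pixels"].copy()
    pts={"tip":p+R@[0,0,.019],"tip+":p+R@[0,.0435,.019],"tip-":p+R@[0,-.0435,.019],"b+":p+R@[0,.095,-.051],"b-":p+R@[0,-.095,-.051],"captop":[.521,.2095,.098],"caprim":[.521,.2095,.074]}
    for k,v in pts.items():
        u=proj(c,v)[0]; print(n,k,((u-o)*2.5).round())
    out.append(cv2.resize(px[o[1]-60:o[1]+120,o[0]-20:o[0]+180],(400,360),interpolation=cv2.INTER_CUBIC))
cv2.imwrite("pics/g3.png",cv2.convertScaleAbs(np.hstack(out),alpha=1.8))
E
```

```text
0.39019299373882294 0.0
side tip [199. 162.]
side tip+ [217. 206.]
side tip- [182. 121.]
side b+ [244. 198.]
side b- [163.  10.]
side captop [200. 139.]
side caprim [200. 160.]
top tip [181. 147.]
top tip+ [131. 167.]
top tip- [231. 127.]
top b+ [ 40. 183.]
top b- [273.  89.]
top captop [173. 143.]
top caprim [181. 147.]
```

View pics/g3.png

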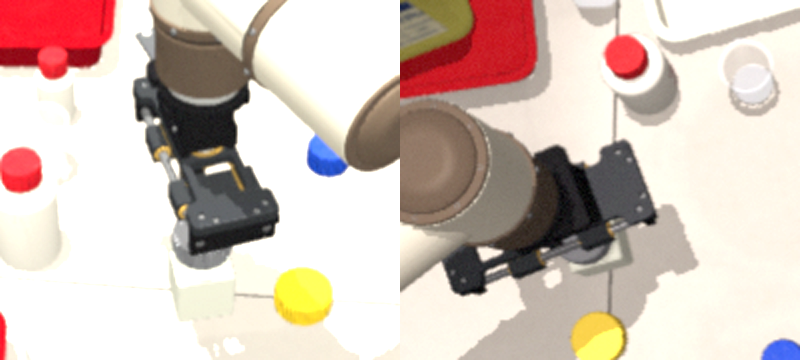

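```bash
python3 - <<'E'
from m import *
S=capture("side")
I=cv2.imread("pics/side0.png"); x0,y0=410,10
p=np.array([.2332,-.5792,.2087]);R=np.array([[-.9277,-.3733,0],[-.3733,.9277,0],[0,0,-1.]])
im=cv2.resize(I[y0:y0+100,x0:x0+100],(560,560),interpolation=cv2.INTER_CUBIC)
im=cv2.convertScaleAbs(im,alpha=1.8)
col=[(0,0,255),(0,255,0),(255,0,0),(255,255,0),(0,255,255)]
for v,k in(([0,0,0],0),([0,.0435,.019],1),([0,-.0435,.019],2),([0,.095,-.051],3),([0,-.095,-.051],4)):
    u=proj(S,p+R@v)[0]; print(v,u.round(1)); cv2.circle(im,tuple(int(a) for a in (u-[x0,y0])*5.6),4,col[k],-1)
cv2.imwrite("pics/st.png",im)
E
```

```text
[0, 0, 0] [448.   93.9]
[0, 0.0435, 0.019] [454.5 107.5]
[0, -0.0435, 0.019] [439.9  93.1]
[0, 0.095, -0.051] [467.8  92.3]
[0, -0.095, -0.051] [434.8  62.2]
```

View pics/st.png

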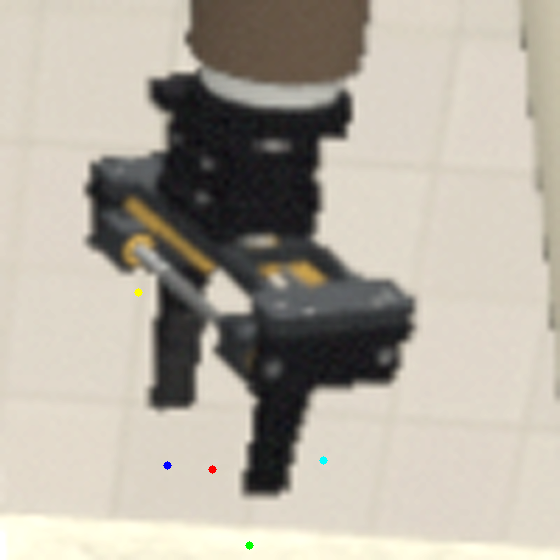

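The projected points (green and blue for the tips, red for the TCP) lie about 57 picture pixels below the real fingertips at (265,490) and (172,405). So the real tool is roughly 3 cm away from its reported pose. I'll raise and reopen the gripper, then quantify the offset with both cameras.

arm_command(deltas=[[0,0,0,0,0,-1,-1],[0,0,0,0,0,-3,-1],[0,0,0,0,0,-5,-1],[0,0,0,0,0,-7,-1],[0,0,0,0,0,-9,-1],[0,0,0,0,0,-9,-1],[0,0,0,0,0,-9,-1],[0,0,0,0,0,-9,-1]])

```text
time_s: 4.65
tcp_pos: [0.5209, 0.2098, 0.1808]
ee_rot: [[-0.928, -0.373, -0.0], [-0.373, 0.928, 0.0], [0.0, 0.0, -1.0]]
wrist_force: [-1.4, 0.0, -0.9]
gripper_width: 0.771
gripper_force: 0.0
```

```bash
python3 - <<'E'
from m import *
row(.521,.2095,.09)
s=sense();p=s["tcp_pos"];R=s["ee_rot"]
S=capture("side");T=capture("top")
# start-picture: image shift vs pure z
p0=np.array([.2332,-.5792,.2087]);R0=np.array([[-.9277,-.3733,0],[-.3733,.9277,0],[0,0,-1.]])
a=p0+R0@[0,.05,.019];b=p0+R0@[0,-.05,.019]
for v in((0,0,0),(0,0,.03),(.01,0,0),(0,.01,0)): print(v,((proj(S,[a+v,b+v])-[410,10])*5.6).round(0).tolist())
out=[]
for c,n in((S,"side"),(T,"top")):
    q=p+R@np.array([[0,.05,.019],[0,-.05,.019],[0,0,0]]).T.T[0] 
    pts=np.array([p+R@np.array(v) for v in([0,.05,.019],[0,-.05,.019],[0,.095,-.051],[0,-.095,-.051])])
    u=proj(c,pts); m=u.mean(0); x0,y0=(m-[60,75]).astype(int); 
    x0=max(0,x0);im=cv2.resize(c["pixels"][y0:y0+150,x0:x0+120],(400,500),interpolation=cv2.INTER_CUBIC); k=400/120
    im=cv2.convertScaleAbs(im,alpha=1.8)
    print(n,x0,y0,((u-[x0,y0])*k).round(0).tolist())
    for w,cl in zip((u-[x0,y0])*k,[(0,255,0),(255,0,0),(255,255,0),(0,255,255)]): cv2.circle(im,tuple(int(t) for t in w),4,cl,-1)
    out.append(im)
cv2.imwrite("pics/up.png",np.hstack(out))
E
```

```text
t 4.65 pos [0.5209 0.2098 0.1808] psi 111.92 z axis [-5.e-04  2.e-04 -1.e+00] F [-1.4  0.  -0.9] M [0.02 0.04 0.01] w 0.771 gf 0.0 | delta [-0.   -0.03  9.08] rz -0.0
(0, 0, 0) [[255.0, 552.0], [162.0, 460.0]]
(0, 0, 0.03) [[265.0, 496.0], [169.0, 405.0]]
(0.01, 0, 0) [[235.0, 551.0], [142.0, 459.0]]
(0, 0.01, 0) [[258.0, 562.0], [163.0, 469.0]]
side 261 223 [[229.0, 363.0], [171.0, 232.0], [263.0, 332.0], [148.0, 84.0]]
top 103 165 [[139.0, 294.0], [306.0, 226.0], [13.0, 311.0], [354.0, 173.0]]
```

View pics/up.png

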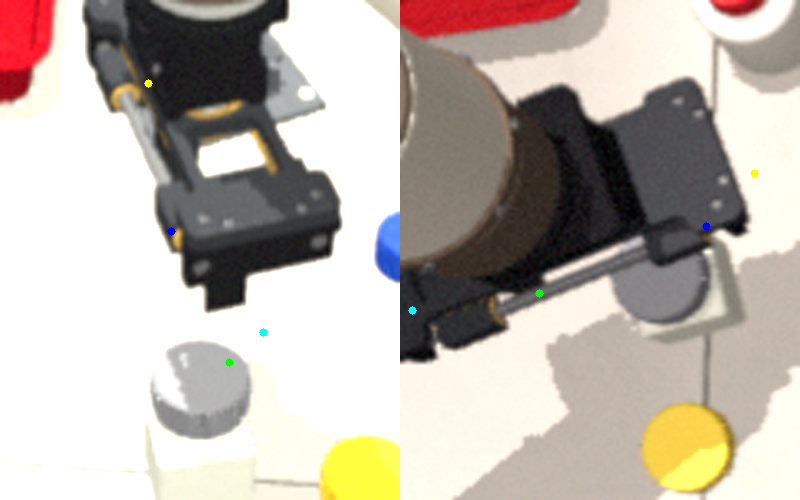

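The pure +31 mm z offset fits both views. The near tip at (225,308) and far tip in the side view match, and the carriages in the top view show no lateral error. So the true tip height is about reported z + 12 mm, and I'll grasp at reported z 0.058.

arm_command(deltas=[[0,0,0,0,0,2.5,-1],[0,0,0,0,0,5,-1],[0,0,0,0,0,7.5,-1],[0,0,0,0,0,9,-1],[0,0,0,0,0,10.5,-1],[0,0,0,0,0,11.5,-1],[0,0,0,0,0,12.3,-1],[0,0,0,0,0,12.3,-1]])

```text
time_s: 5.42
tcp_pos: [0.5203, 0.2092, 0.0559]
ee_rot: [[-0.928, -0.373, -0.003], [-0.373, 0.928, -0.002], [0.004, -0.001, -1.0]]
wrist_force: [-0.6, 0.7, 0.2]
gripper_width: 0.997
gripper_force: 0.0
```

arm_command(deltas=[[0,0,0,0,0,0,0],[0,0,0,0,0,0,0.2],[0,0,0,0,0,0,1],[0,0,0,0,0,0,1],[0,0,0,0,0,0,1],[0,0,0,0,0,0,1],[0,0,0,0,0,0,1],[0,0,0,0,0,0,1]])

```text
time_s: 6.08
tcp_pos: [0.5217, 0.2098, 0.0584]
ee_rot: [[-0.928, -0.374, 0.001], [-0.374, 0.928, 0.0], [-0.001, -0.0, -1.0]]
wrist_force: [1.3, -1.9, 2.9]
gripper_width: 0.639
gripper_force: 30.0
```

```bash
python3 -c "
from m import *
row(.521,.2095,.058)
c=capture('side');cv2.imwrite('pics/g5.png',cv2.convertScaleAbs(cv2.resize(c['pixels'][270:390,260:380],(500,500),interpolation=cv2.INTER_CUBIC),alpha=1.5))"
```

```text
t 6.08 pos [0.5217 0.2098 0.0584] psi 111.94 z axis [ 8.e-04  0.e+00 -1.e+00] F [ 1.3 -1.9  2.9] M [-0.51 -0.11 -0.  ] w 0.639 gf 30.00036330005969 | delta [ 0.08 -0.    0.04] rz -0.0
```

View pics/g5.png

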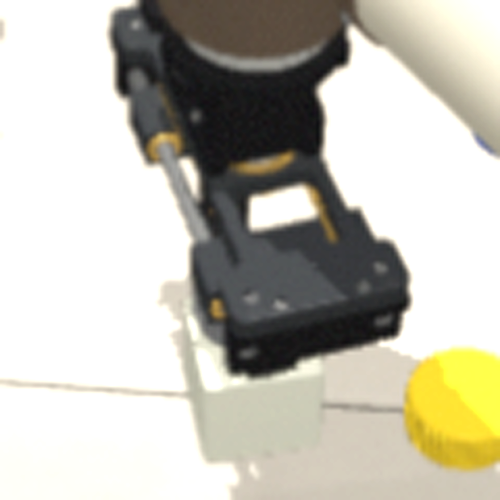

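arm_command(deltas=[[0,0,0,0,0,-0.5,1],[0,0,0,0,0,-1.5,1],[0,0,0,0,0,-3,1],[0,0,0,0,0,-4.5,1],[0,0,0,0,0,-6,1],[0,0,0,0,0,-7,1],[0,0,0,0,0,-7,1],[0,0,0,0,0,-7,1]])

```text
time_s: 6.8
tcp_pos: [0.5211, 0.2101, 0.128]
ee_rot: [[-0.928, -0.373, 0.0], [-0.373, 0.928, 0.001], [-0.0, 0.001, -1.0]]
wrist_force: [-0.2, -0.1, -4.2]
gripper_width: 0.64
gripper_force: 30.0
```

arm_command(deltas=[[0,0,0,0.3,-0.9,0,1],[0,0,0,1,-3,0,1],[0,0,0,1.8,-5.2,0,1],[0,0,0,2.6,-7.6,0,1],[0,0,0,3.4,-10,0,1],[0,0,0,4.2,-12.4,0,1],[0,0,0,5,-14.8,0,1],[0,0,0,5.8,-17.2,0,1]])

```text
time_s: 7.47
tcp_pos: [0.5305, 0.0267, 0.1265]
ee_rot: [[-0.928, -0.373, -0.003], [-0.373, 0.928, -0.001], [0.003, 0.0, -1.0]]
wrist_force: [0.3, 0.2, -3.1]
gripper_width: 0.642
gripper_force: 30.0
```

arm_command(deltas=[[0,0,0,0.8,-2.4,0,1],[0,0,0,1.6,-4.8,0,1],[0,0,0,2.4,-7.2,0,1],[0,0,0,3.2,-9.6,0,1],[0,0,0,4.2,-12.4,0,1],[0,0,0,5,-14.8,0,1],[0,0,0,5.6,-16.8,0,1],[0,0,0,5.8,-17.3,0,1]])

```text
time_s: 8.13
tcp_pos: [0.5414, -0.1565, 0.1264]
ee_rot: [[-0.929, -0.37, -0.003], [-0.37, 0.929, -0.0], [0.003, 0.001, -1.0]]
wrist_force: [0.6, -0.8, -3.3]
gripper_width: 0.64
gripper_force: 30.0
```

arm_command(deltas=[[0,0,-0.04,0,0,0,1],[0,0,-0.1,0,0,0,1],[0,0,-0.16,0,0,0,1],[0,0,-0.21,0,0,0,1],[0,0,-0.23,0,0,0,1],[0,0,-0.23,0,0,0,1],[0,0,-0.23,0,0,0,1]])

```text
time_s: 8.72
tcp_pos: [0.5421, -0.1533, 0.1273]
ee_rot: [[-0.819, -0.574, -0.001], [-0.574, 0.819, 0.0], [0.001, 0.001, -1.0]]
wrist_force: [0.0, 0.1, -2.6]
gripper_width: 0.644
gripper_force: 30.0
```

```bash
python3 - <<'E'
from m import *
row(.542,-.155,.1284,125.1)
S=capture("side");T=capture("top")
out=[]
for c,n in((S,"side"),(T,"top")):
    u=proj(c,[.542,-.155,.07])[0]; x0,y0=(u-[50,60]).astype(int); print(n,x0,y0)
    im=cv2.resize(c["pixels"][y0:y0+120,x0:x0+100],(400,480),interpolation=cv2.INTER_CUBIC)
    out.append(cv2.convertScaleAbs(im,alpha=1.4))
cv2.imwrite("pics/n.png",np.hstack(out))
E
```

```text
t 8.72 pos [ 0.5421 -0.1533  0.1273] psi 125.05 z axis [-1.3e-03  2.0e-04 -1.0e+00] F [ 0.   0.1 -2.6] M [0.03 0.04 0.  ] w 0.644 gf 29.999351681399276 | delta [ 0.1  -0.13 -0.11] rz -0.0008
side 272 164
top 312 177
```

View pics/n.png

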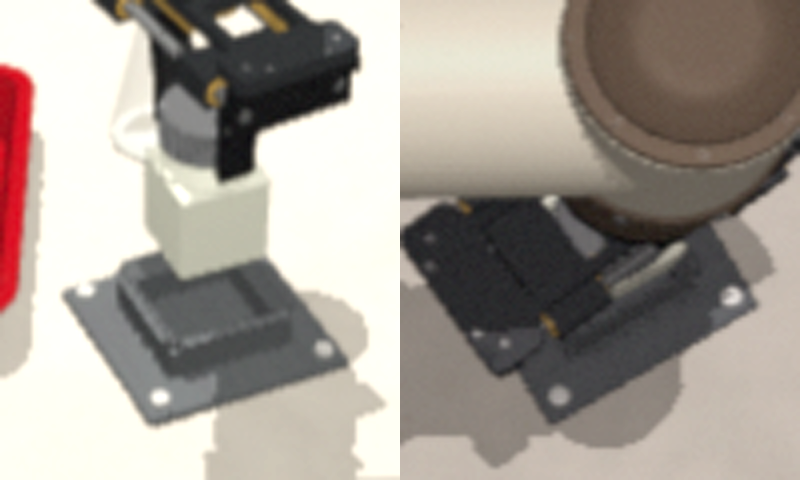

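The jar hangs upright over the nest. In the left crop its lower corners are at about (147,230), (180,278) and (267,248). I'll check them against the nest.

```bash
python3 - <<'E'
from m import *
S=capture("side")
q=np.array([(147,231),(180,278),(267,250)])/4+[272,164]
for z in(.068,.070,.072):
    P=onplane(S,q,z)*1000; d=np.diff(P,axis=0)
    print(z,P[:,:2].round(1).tolist(),"mid of diag",P[[0,2],:2].mean(0).round(1),np.linalg.norm(d,axis=1).round(1),np.degrees(np.arctan2(d[:,1],d[:,0])).round(1))
# nest rim outer/plate check in same view: dots from picture
D=np.array([(85,289),(159,397),(323,348)])/4+[272,164]
P=onplane(S,D,.008)*1000; print(P[:,:2].round(1), P[[0,2],:2].mean(0))
E
```

```text
0.068 [[573.9, -163.1], [551.5, -121.9], [503.5, -152.1]] mid of diag [ 538.7 -157.6] [46.9 56.7] [ 118.5 -147.8]
0.07 [[573.7, -160.6], [551.3, -119.5], [503.4, -149.6]] mid of diag [ 538.6 -155.1] [46.8 56.6] [ 118.5 -147.8]
0.072 [[573.5, -158.0], [551.2, -117.0], [503.4, -147.1]] mid of diag [ 538.4 -152.6] [46.7 56.5] [ 118.5 -147.8]
[[ 612.3 -179.2]
 [ 559.9  -86.6]
 [ 467.6 -138.4]] [ 539.94383926 -158.82774359]
```

arm_command(deltas=[[0,0,0,0.1,0,0.5,1],[0,0,0,0.1,0,1.5,1],[0,0,0,0.1,0,2.4,1],[0,0,0,0.1,0,3,1],[0,0,0,0.1,0,3.2,1],[0,0,0,0.1,0,3.4,1],[0,0,0,0.1,0,3.4,1]])

```text
time_s: 9.45
tcp_pos: [0.5417, -0.154, 0.0933]
ee_rot: [[-0.818, -0.575, -0.001], [-0.575, 0.818, -0.0], [0.001, 0.0, -1.0]]
wrist_force: [0.4, -0.7, -3.2]
gripper_width: 0.642
gripper_force: 30.0
```

arm_command(deltas=[[0,0,0,0,0,0.15,1],[0,0,0,0,0,0.3,1],[0,0,0,0,0,0.4,1],[0,0,0,0,0,0.4,1]])

```text
time_s: 9.78
tcp_pos: [0.5417, -0.154, 0.0898]
ee_rot: [[-0.818, -0.575, -0.0], [-0.575, 0.818, 0.0], [0.0, 0.0, -1.0]]
wrist_force: [-0.4, -1.4, -3.3]
gripper_width: 0.643
gripper_force: 30.0
```

```bash
python3 -c "
from m import *
row(.5415,-.1555,.0665,125.1)"
```

```text
t 9.78 pos [ 0.5417 -0.154   0.0898] psi 125.11 z axis [-1.e-04  1.e-04 -1.e+00] F [-0.4 -1.4 -3.3] M [ 0.01  0.04 -0.03] w 0.643 gf 29.999351693622884 | delta [ 0.11 -0.11  2.33] rz 0.0001
```

arm_command(deltas=[[0,0,0,0,-0.1,0.15,1],[0,0,0,0,-0.1,0.3,1],[0,0,0,0,-0.1,0.4,1],[0,0,0,0,-0.1,0.4,1]])

```text
time_s: 10.12
tcp_pos: [0.5421, -0.1548, 0.0855]
ee_rot: [[-0.818, -0.575, -0.001], [-0.575, 0.818, 0.0], [0.0, 0.0, -1.0]]
wrist_force: [-0.2, -0.5, -3.8]
gripper_width: 0.642
gripper_force: 30.0
```

arm_command(deltas=[[0,0,0,0,0,0.15,1],[0,0,0,0,0,0.3,1],[0,0,0,0,0,0.5,1],[0,0,0,0,0,0.5,1]])

```text
time_s: 10.45
tcp_pos: [0.542, -0.1547, 0.0803]
ee_rot: [[-0.818, -0.575, -0.001], [-0.575, 0.818, 0.0], [0.001, 0.001, -1.0]]
wrist_force: [-0.7, -0.1, -3.3]
gripper_width: 0.64
gripper_force: 30.0
```

arm_command(deltas=[[0,0,0,0,0,0.2,1],[0,0,0,0,0,0.4,1],[0,0,0,0,0,0.6,1],[0,0,0,0,0,0.8,1],[0,0,0,0,0,1,1],[0,0,0,0,0,1.1,1],[0,0,0,0,0,1.1,1]])

```text
time_s: 11.03
tcp_pos: [0.5421, -0.1548, 0.0695]
ee_rot: [[-0.818, -0.575, -0.001], [-0.575, 0.818, 0.0], [0.001, 0.0, -1.0]]
wrist_force: [0.4, -0.3, -2.9]
gripper_width: 0.644
gripper_force: 30.0
```

arm_command(deltas=[[0,0,0,0,0,0.1,1],[0,0,0,0,0,0.2,1],[0,0,0,0,0,0.2,1]])

```text
time_s: 11.28
tcp_pos: [0.5423, -0.1548, 0.0677]
ee_rot: [[-0.818, -0.575, -0.0], [-0.575, 0.818, 0.0], [0.0, 0.0, -1.0]]
wrist_force: [-0.4, 0.4, -2.8]
gripper_width: 0.642
gripper_force: 30.0
```

arm_command(deltas=[[0,0,0,0,0,0.1,1],[0,0,0,0,0,0.1,1],[0,0,0,0,0,0.1,1]])

```text
time_s: 11.53
tcp_pos: [0.5423, -0.1548, 0.0668]
ee_rot: [[-0.818, -0.575, -0.0], [-0.575, 0.818, 0.0], [0.0, 0.0, -1.0]]
wrist_force: [0.2, 0.0, -3.2]
gripper_width: 0.64
gripper_force: 30.0
```

arm_command(deltas=[[0,0,0,0,0,0.1,1],[0,0,0,0,0,0.1,1],[0,0,0,0,0,0.1,1]])

```text
time_s: 11.78
tcp_pos: [0.5427, -0.1549, 0.0664]
ee_rot: [[-0.818, -0.575, 0.001], [-0.575, 0.818, -0.0], [-0.0, -0.001, -1.0]]
wrist_force: [-0.7, -0.5, 0.9]
gripper_width: 0.643
gripper_force: 30.0
```

arm_command(deltas=[[0,0,-0.05,0,0,0,1],[0,0,-0.1,0,0,0,1],[0,0,-0.15,0,0,0,1],[0,0,-0.2,0,0,0,1],[0,0,-0.25,0,0,0,1],[0,0,-0.3,0,0,0,1],[0,0,-0.35,0,0,0,1],[0,0,-0.35,0,0,0,1]])

```text
time_s: 12.45
tcp_pos: [0.5425, -0.1546, 0.0663]
ee_rot: [[-0.571, -0.821, 0.001], [-0.821, 0.571, 0.0], [-0.001, -0.0, -1.0]]
wrist_force: [-0.7, 0.8, 0.6]
gripper_width: 0.647
gripper_force: 30.0
```

```bash
python3 -c "
from m import *
row(.542,-.155,.0664)"
```

```text
t 12.45 pos [ 0.5425 -0.1546  0.0663] psi 145.21 z axis [ 6.e-04  3.e-04 -1.e+00] F [-0.7  0.8  0.6] M [0.51 0.33 0.01] w 0.647 gf 29.999194387783064 | delta [ 0.07  0.02 -0.01] rz -0.0
```

arm_command(deltas=[[0,0,-0.04,0,0,0,1],[0,0,-0.08,0,0,0,1]])

```text
time_s: 12.62
tcp_pos: [0.5425, -0.1546, 0.0663]
ee_rot: [[-0.504, -0.864, 0.001], [-0.864, 0.504, 0.0], [-0.0, -0.0, -1.0]]
wrist_force: [-0.9, 1.2, 0.8]
gripper_width: 0.644
gripper_force: 30.0
```

```bash
python3 -c "
from m import *
row(.542,-.155,.0664)"
```

```text
t 12.62 pos [ 0.5425 -0.1546  0.0663] psi 149.75 z axis [ 6.e-04  2.e-04 -1.e+00] F [-0.9  1.2  0.8] M [ 0.56  0.41 -0.09] w 0.644 gf 30.000504839626956 | delta [ 0.06  0.03 -0.01] rz -0.0
```

arm_command(deltas=[[0,0,-0.04,0,0,0,1],[0,0,-0.08,0,0,0,1]])

```text
time_s: 12.78
tcp_pos: [0.5426, -0.1546, 0.0663]
ee_rot: [[-0.433, -0.901, 0.001], [-0.901, 0.433, 0.0], [-0.0, -0.0, -1.0]]
wrist_force: [0.0, 0.9, 1.8]
gripper_width: 0.641
gripper_force: 30.0
```

```bash
python3 -c "
from m import *
row(.542,-.155,.0664)"
```

```text
t 12.78 pos [ 0.5426 -0.1546  0.0663] psi 154.34 z axis [ 6.e-04  2.e-04 -1.e+00] F [0.  0.9 1.8] M [ 0.56  0.39 -0.14] w 0.641 gf 30.00051314054872 | delta [ 0.06  0.04 -0.01] rz -0.0
```

```bash
cat > j.py <<'E'
from m import *
S=capture("side"); g=S["pixels"].max(2).astype(int)
for yaw in(29.5,36.5,50):
    a=np.radians(yaw+45+90*np.arange(4)); P=np.c_[.542+.0396*np.cos(a),-.155+.0396*np.sin(a),np.full(4,.05)]
    print(yaw,proj(S,P).round(1).tolist())
v=proj(S,[.542,-.155,.05])[0]; r=int(v[1])
for rr in(r+6,r+9,r+12): print(rr,int(v[0])-22,g[rr,int(v[0])-22:int(v[0])+23])
row(.542,-.155,.0664)
E
python3 j.py
```

```text
29.5 [[316.2, 241.0], [338.1, 234.6], [327.6, 221.0], [306.1, 227.0]]
36.5 [[318.3, 241.4], [338.7, 233.4], [325.6, 220.6], [305.5, 228.2]]
50 [[322.3, 241.7], [339.0, 230.9], [321.7, 220.3], [305.0, 230.7]]
236 300 [ 66  54  51  59  66  64  66 100 118 122 122 123 123 124 127 131 133 140
 162 167 152 142 138 138 138 137 138 137 136 137 137 137 136 137 136 136
 137 134  99  69  62  62  65  67  82]
239 300 [ 67  57  48  47  50  65  80  80  85 105 118 124 123 127 131 133 133 134
 136 137 137 137 137 137 136 136 136 136 137 137 137 137 136 136 136 136
 137 131  96  68  63  62  61  61  61]
242 300 [ 66  67  66  57  50  49  53  77  92  93  92 108 120 129 131 132 132 133
 136 137 136 137 136 136 137 137 136 137 136 135 136 136 135 135 135 135
 133 120  81  62  64  69  74  72  67]
t 12.83 pos [ 0.5426 -0.1546  0.0663] psi 154.43 z axis [ 6.e-04  2.e-04 -1.e+00] F [-0.6  1.8  1.6] M [ 0.51  0.42 -0.03] w 0.648 gf 29.999820603698026 | delta [ 0.06  0.04 -0.01] rz -0.0
```

The jar has turned about 7° and now bears on the socket walls, with its near corner at column 318.5, so the cap is turning relative to it. I'll continue in steps and watch for the seal's upward push on the tool.

arm_command(deltas=[[0,0,-0.05,0,0,0,1],[0,0,-0.1,0,0,0,1],[0,0,-0.15,0,0,0,1],[0,0,-0.2,0,0,0,1],[0,0,-0.25,0,0,0,1],[0,0,-0.3,0,0,0,1],[0,0,-0.33,0,0,0,1],[0,0,-0.33,0,0,0,1]])

```text
time_s: 13.5
tcp_pos: [0.5418, -0.1543, 0.0663]
ee_rot: [[-0.119, -0.993, -0.001], [-0.993, 0.119, 0.001], [-0.0, 0.001, -1.0]]
wrist_force: [-2.6, 3.3, 4.1]
gripper_width: 0.641
gripper_force: 30.0
```

```bash
python3 j.py
```

```text
29.5 [[316.2, 241.0], [338.1, 234.6], [327.6, 221.0], [306.1, 227.0]]
36.5 [[318.3, 241.4], [338.7, 233.4], [325.6, 220.6], [305.5, 228.2]]
50 [[322.3, 241.7], [339.0, 230.9], [321.7, 220.3], [305.0, 230.7]]
236 300 [ 65  54  52  60  66  63  64  93 117 122 123 123 124 123 124 124 125 128
 148 167 155 144 140 138 136 137 137 137 137 137 137 136 137 137 137 136
 136 135 115  80  64  61  64  67  83]
239 300 [ 67  57  49  46  49  58  68  66  81 104 119 122 123 124 124 123 125 130
 135 138 138 137 138 137 137 136 136 136 136 137 137 137 136 136 137 136
 136 134 106  75  62  61  64  61  63]
242 300 [ 66  67  66  56  49  47  48  58  67  68  73 102 119 124 124 123 125 130
 135 137 138 137 136 136 136 136 137 136 137 137 136 136 136 135 134 134
 134 123  94  68  64  69  74  73  67]
t 13.55 pos [ 0.5419 -0.1544  0.0663] psi 173.12 z axis [-8.e-04  4.e-04 -1.e+00] F [-3.   3.6  4.4] M [ 1.24  1.07 -0.13] w 0.645 gf 30.000832665682537 | delta [ 0.06 -0.01 -0.01] rz -0.0
```

arm_command(deltas=[[0,0,-0.05,0,0,0,1],[0,0,-0.05,0,0,0,1],[0,0,-0.05,0,0,0,1]])

```text
time_s: 13.8
tcp_pos: [0.5422, -0.1545, 0.0664]
ee_rot: [[-0.07, -0.998, -0.0], [-0.998, 0.07, 0.0], [-0.0, 0.0, -1.0]]
wrist_force: [-3.2, 4.5, 5.8]
gripper_width: 0.646
gripper_force: 30.0
```

arm_command(deltas=[[0,0,-0.05,0,0,0,1],[0,0,-0.05,0,0,0,1],[0,0,-0.05,0,0,0,1]])

```text
time_s: 14.05
tcp_pos: [0.5423, -0.1546, 0.0665]
ee_rot: [[-0.019, -1.0, -0.0], [-1.0, 0.019, 0.0], [-0.0, 0.0, -1.0]]
wrist_force: [-1.8, 3.6, 5.6]
gripper_width: 0.644
gripper_force: 30.0
```

```bash
python3 j.py|tail -1
```

```text
t 14.1 pos [ 0.5423 -0.1546  0.0664] psi 178.88 z axis [-1.e-04  0.e+00 -1.e+00] F [-3.1  4.   4.9] M [ 1.07  1.12 -0.13] w 0.642 gf 30.00110821245471 | delta [0.04 0.02 0.  ] rz -0.0
```

arm_command(deltas=[[0,0,-0.05,0,0,0,1],[0,0,-0.05,0,0,0,1],[0,0,-0.05,0,0,0,1]])

```text
time_s: 14.35
tcp_pos: [0.5425, -0.1549, 0.0668]
ee_rot: [[0.031, -1.0, 0.001], [-1.0, -0.031, -0.0], [0.0, -0.001, -1.0]]
wrist_force: [-2.7, 2.8, 7.4]
gripper_width: 0.645
gripper_force: 30.0
```

```bash
python3 j.py|tail -1
```

```text
t 14.4 pos [ 0.5425 -0.1549  0.0668] psi -178.24 z axis [ 6.e-04 -4.e-04 -1.e+00] F [-3.8  2.4  7.2] M [0.89 1.07 0.01] w 0.642 gf 30.00132232053147 | delta [0.01 0.05 0.04] rz -0.0
```

arm_command(deltas=[[0,0,-0.04,0,0,0,1],[0,0,-0.04,0,0,0,1],[0,0,-0.04,0,0,0,1]])

```text
time_s: 14.65
tcp_pos: [0.5425, -0.1548, 0.0669]
ee_rot: [[0.071, -0.997, 0.001], [-0.997, -0.071, -0.0], [0.0, -0.001, -1.0]]
wrist_force: [-3.3, 3.6, 7.6]
gripper_width: 0.643
gripper_force: 30.0
```

```bash
python3 j.py
```

```text
29.5 [[316.2, 241.0], [338.1, 234.6], [327.6, 221.0], [306.1, 227.0]]
36.5 [[318.3, 241.4], [338.7, 233.4], [325.6, 220.6], [305.5, 228.2]]
50 [[322.3, 241.7], [339.0, 230.9], [321.7, 220.3], [305.0, 230.7]]
236 300 [ 66  54  51  61  68  64  65 100 119 122 123 122 123 123 123 123 123 125
 135 141 141 139 138 138 138 138 138 137 137 137 137 138 138 137 138 137
 137 134 100  70  63  63  64  67  82]
239 300 [ 66  57  50  48  49  60  67  68  81 104 119 122 123 123 123 124 123 124
 131 136 138 137 137 138 137 138 137 138 137 137 137 138 137 138 137 137
 136 133  97  70  63  61  61  60  64]
242 300 [ 67  67  67  56  50  47  48  60  67  66  72 101 118 122 123 124 123 124
 132 135 137 137 137 137 137 137 138 137 136 137 136 136 136 135 135 135
 133 121  88  66  65  71  75  74  66]
t 14.7 pos [ 0.5425 -0.1549  0.0669] psi -175.95 z axis [ 5.e-04 -4.e-04 -1.e+00] F [-3.1  3.9  5.9] M [ 1.01  1.22 -0.02] w 0.639 gf 30.00112068184535 | delta [0.01 0.05 0.05] rz -0.0
```

arm_command(deltas=[[0,0,0,0,0,-0.1,1],[0,0,0,0,0,-0.15,1],[0,0,0,0,0,-0.15,1]])

```text
time_s: 14.95
tcp_pos: [0.5424, -0.1549, 0.0674]
ee_rot: [[0.071, -0.997, 0.0], [-0.997, -0.071, -0.0], [0.0, -0.0, -1.0]]
wrist_force: [-1.9, 1.6, 2.6]
gripper_width: 0.643
gripper_force: 30.0
```

```bash
python3 j.py
```

```text
29.5 [[316.2, 241.0], [338.1, 234.6], [327.6, 221.0], [306.1, 227.0]]
36.5 [[318.3, 241.4], [338.7, 233.4], [325.6, 220.6], [305.5, 228.2]]
50 [[322.3, 241.7], [339.0, 230.9], [321.7, 220.3], [305.0, 230.7]]
236 300 [ 65  53  52  60  66  65  65 100 118 122 123 122 123 124 124 124 123 125
 135 140 141 140 139 138 139 138 138 137 138 137 137 137 138 137 137 137
 138 134  98  68  63  63  64  67  81]
239 300 [ 68  57  50  48  49  59  66  67  81 105 118 122 123 123 123 123 123 125
 132 136 138 138 137 137 137 137 137 137 137 137 137 138 137 137 136 136
 136 133  98  69  63  61  62  61  63]
242 300 [ 66  69  66  56  49  47  49  58  66  68  71 102 118 122 122 124 123 125
 132 136 137 137 137 137 138 137 137 137 137 137 136 136 136 136 136 135
 134 122  85  64  65  69  74  74  67]
t 15.0 pos [ 0.5424 -0.1549  0.0674] psi -175.91 z axis [ 1.e-04 -1.e-04 -1.e+00] F [-1.4  2.2  2.5] M [ 0.56  0.72 -0.06] w 0.644 gf 30.000689719090587 | delta [0.01 0.04 0.1 ] rz -0.0
```

arm_command(deltas=[[0,0,0,0,0,-0.1,1],[0,0,0,0,0,-0.2,1],[0,0,0,0,0,-0.2,1]])

```text
time_s: 15.25
tcp_pos: [0.5418, -0.1551, 0.0687]
ee_rot: [[0.071, -0.997, -0.001], [-0.997, -0.071, -0.0], [0.0, 0.001, -1.0]]
wrist_force: [-0.4, -2.3, -1.9]
gripper_width: 0.645
gripper_force: 30.0
```

```bash
python3 j.py
```

```text
29.5 [[316.2, 241.0], [338.1, 234.6], [327.6, 221.0], [306.1, 227.0]]
36.5 [[318.3, 241.4], [338.7, 233.4], [325.6, 220.6], [305.5, 228.2]]
50 [[322.3, 241.7], [339.0, 230.9], [321.7, 220.3], [305.0, 230.7]]
236 300 [ 66  52  52  60  66  64  67 103 120 122 123 124 123 123 124 124 124 125
 133 138 139 138 138 138 138 139 138 138 138 138 138 138 137 137 137 137
 137 135 106  73  63  62  64  67  83]
239 300 [ 68  57  48  47  50  59  68  67  80 104 119 122 123 124 124 123 124 125
 132 137 138 138 138 138 137 137 138 136 137 138 137 137 138 137 137 137
 137 133  97  71  62  62  61  62  63]
242 300 [ 66  66  66  56  49  48  48  59  67  66  71 101 119 122 123 123 123 124
 131 136 137 138 137 138 138 137 137 137 137 138 137 136 137 136 135 135
 134 123  89  67  65  69  75  73  66]
t 15.3 pos [ 0.5418 -0.1551  0.0687] psi -175.9 z axis [-1.4e-03 -1.0e-04 -1.0e+00] F [-0.4 -1.  -2.9] M [-0.31  0.5  -0.04] w 0.642 gf 29.999734155499027 | delta [-0.01 -0.02  0.23] rz -0.0
```

Fz of about −2.9 N means the jar's weight came up with the cap, so it isn't free yet. I'll set it back down and turn a little further.

arm_command(deltas=[[0,0,0,0,0,0.15,1],[0,0,0,0,0,0.25,1],[0,0,0,0,0,0.25,1]])

```text
time_s: 15.55
tcp_pos: [0.5425, -0.1547, 0.0677]
ee_rot: [[0.072, -0.997, 0.0], [-0.997, -0.072, -0.0], [0.0, -0.0, -1.0]]
wrist_force: [-2.9, 1.3, 3.3]
gripper_width: 0.644
gripper_force: 30.0
```

arm_command(deltas=[[0,0,-0.04,0,0,0,1],[0,0,-0.05,0,0,0,1],[0,0,-0.05,0,0,0,1]])

```text
time_s: 15.8
tcp_pos: [0.5424, -0.1546, 0.0677]
ee_rot: [[0.122, -0.993, 0.0], [-0.993, -0.122, 0.0], [-0.0, -0.0, -1.0]]
wrist_force: [-3.4, 2.9, 5.6]
gripper_width: 0.643
gripper_force: 30.0
```

```bash
python3 j.py | tail -4
```

```text
242 300 [ 67  67  65  56  49  47  49  58  67  66  71 101 117 123 124 124 123 124
 131 136 137 137 137 137 137 137 137 137 138 137 137 136 136 136 136 135
 133 123  89  66  66  70  75  74  67]
t 15.85 pos [ 0.5424 -0.1546  0.0677] psi -173.02 z axis [ 3.e-04  0.e+00 -1.e+00] F [-3.   1.8  6. ] M [ 0.67  1.18 -0.06] w 0.641 gf 30.000857277045725 | delta [0.03 0.04 0.13] rz -0.0
```

```bash
cat > k.py <<'E'
from m import *
S=capture("side"); g=S["pixels"].max(2).astype(int)
a=np.radians(37+45+90*np.arange(4))
for z in(.066,.068,.036): print(z,proj(S,np.c_[.542+.0396*np.cos(a),-.155+.0396*np.sin(a),np.full(4,z)])[:2].round(1).tolist())
for z in(.082,.106): print("cap",z,proj(S,[[.542,-.127,z],[.57,-.155,z],[.514,-.155,z]]).round(1).tolist())
for col in(310,314,319,326,332): print(col,g[205:250,col])
row(.542,-.155,.0664)
E
python3 k.py
```

```text
0.066 [[318.5, 236.0], [339.0, 227.9]]
0.068 [[318.5, 235.3], [339.0, 227.2]]
0.036 [[318.3, 246.1], [338.5, 237.9]]
cap 0.082 [[321.5, 227.5], [310.2, 219.2], [334.5, 220.7]]
cap 0.106 [[321.7, 219.2], [310.3, 210.9], [334.8, 212.4]]
310 [144 153 150 134 102  73  73  81  84  78  70  68  69  69  73 102 140 153
 152 159 162 154 140 127 124 123 123 123 123 123 123 123 123 122 119 108
  88  70  67  66  68  72  67  51  47]
314 [137 116 103 100 100 100 100 100 101 100  96  88  78  81  81  72  72  75
  83 117 147 156 159 159 152 145 138 129 124 123 124 124 124 124 124 123
 123 123 123 122 117 106  86  74  68]
319 [102 100 100 100 101 100 100 100 100 100 101 100  97  88  78  74  73  71
  74  78  93 136 163 166 167 167 165 165 167 165 155 140 136 136 136 135
 135 136 135 136 135 136 134 121 101]
326 [123 101 100 100 101 100 101 101 100 100  99 101  99  97  90  80  85  86
  82  82 100 141 167 170 170 170 161 153 149 139 138 138 138 137 138 137
 137 137 137 137 134 113  80  64  55]
332 [196 191 173 138 107 100 100 100  99  95  88  81  81  79  77  77  84 103
 132 154 162 163 164 163 163 160 148 139 138 138 137 138 138 137 137 137
 137 136 134 118  87  67  57  55  53]
t 15.9 pos [ 0.5424 -0.1546  0.0677] psi -173.02 z axis [ 2.e-04  0.e+00 -1.e+00] F [-2.8  2.9  5.4] M [ 0.57  1.18 -0.09] w 0.645 gf 30.00098030854133 | delta [0.03 0.04 0.13] rz -0.0
```

arm_command(deltas=[[0,0,0,0,0,-0.2,1],[0,0,0,0,0,-0.4,1],[0,0,0,0,0,-0.5,1],[0,0,0,0,0,-0.5,1]])

```text
time_s: 16.23
tcp_pos: [0.543, -0.1548, 0.0721]
ee_rot: [[0.122, -0.993, 0.002], [-0.993, -0.122, -0.0], [0.0, -0.002, -1.0]]
wrist_force: [-0.5, 0.7, -0.7]
gripper_width: 0.644
gripper_force: 30.0
```

```bash
python3 k.py|tail -16
```

```text
310 [155 162 134  95  82  78  75  72  65  67  66  67  67  76 109 151 165 161
 162 160 158 149 137 129 123 123 123 124 122 122 122 122 122 120 117 107
  88  71  67  67  66  71  67  51  47]
314 [105 100 100 100 100 100 100 100  98  93  82  75  75  72  70  71  73  93
 126 149 156 158 160 160 158 152 146 136 125 122 122 123 123 123 123 123
 123 123 122 121 118 105  85  75  68]
319 [102 101 100 100 100 101 101 100 100 100 100  95  83  78  79  78  80  79
  81 106 129 148 163 167 168 168 165 165 168 164 152 140 138 138 138 138
 138 138 138 138 138 137 135 121 101]
326 [100 100 101 100 100 101 100 100 100 100 100  96  87  82  80  77  74  74
  80 113 138 156 168 170 170 168 158 149 147 140 139 138 138 138 138 137
 138 138 137 138 135 115  79  66  56]
332 [189 167 129 106  99 100  99  96  90  81  74  73  73  78  85 111 137 152
 157 159 161 162 161 161 163 160 148 140 139 138 139 138 138 137 138 137
 137 137 135 118  86  67  56  55  54]
t 16.28 pos [ 0.5429 -0.1548  0.072 ] psi -173.01 z axis [ 0.0012  0.     -1.    ] F [ 0.5  1.1 -0.7] M [0.22 0.29 0.02] w 0.644 gf 29.999823708058102 | delta [0.01 0.09 0.56] rz -0.0
```

The cap rim rose about 2 px while the jar's shoulder stayed put, and Fz is only the cap's weight, so the cap is free. Lifting straight up.

arm_command(deltas=[[0,0,0,0,0,-0.3,1],[0,0,0,0,0,-0.8,1],[0,0,0,0,0,-1.4,1],[0,0,0,0,0,-2.2,1],[0,0,0,0,0,-3.2,1],[0,0,0,0,0,-4.2,1],[0,0,0,0,0,-4.8,1],[0,0,0,0,0,-4.8,1]])

```text
time_s: 16.95
tcp_pos: [0.5438, -0.155, 0.1223]
ee_rot: [[0.122, -0.993, 0.005], [-0.993, -0.122, -0.0], [0.001, -0.005, -1.0]]
wrist_force: [0.5, 0.4, 1.0]
gripper_width: 0.645
gripper_force: 30.0
```

arm_command(deltas=[[0,0,0,0,0,0,1],[0,0,0,0,0,0,1],[0,0,0,0,0,0,1],[0,0,0,0,0,0,1]])

```text
time_s: 17.28
tcp_pos: [0.542, -0.1548, 0.1192]
ee_rot: [[0.122, -0.993, -0.001], [-0.993, -0.122, 0.0], [-0.0, 0.001, -1.0]]
wrist_force: [-0.8, 1.0, -0.3]
gripper_width: 0.642
gripper_force: 30.0
```

```bash
python3 k.py|tail -16; python3 j.py | tail -11 | head -9; python3 - <<'E'
from m import *
# open-jar neck (bright) seen in side view; whole picture change vs. start for bystanders
S=capture("side"); T=capture("top")
for c,n in((S,"side0"),(T,"top0")):
    d=cv2.absdiff(c["pixels"],cv2.imread(f"pics/{n}.png")).max(2)>40
    k,l,st,ce=cv2.connectedComponentsWithStats(d.astype(np.uint8)); print(n,[tuple(map(int,s)) for s in st[1:] if s[4]>40])
E
```

```text
310 [159 191 197 197 196 197 197 196 196 197 197 197 198 197 197 196 187 173
 167 167 164 159 148 133 125 122 123 123 123 123 122 122 122 120 119 107
  89  72  67  68  67  71  68  52  47]
314 [116 168 194 197 196 196 196 196 193 190 184 173 165 161 156 147 140 136
 139 149 155 157 159 160 159 154 148 142 130 123 124 124 122 122 122 122
 124 122 122 122 118 105  86  75  68]
319 [ 82  90 139 179 171 111  46  30  32  31  32  60 116 153 157 153 146 133
 132 133 133 138 153 165 167 168 168 166 165 168 164 152 139 136 137 138
 137 137 137 136 136 136 135 121 101]
326 [ 75  82 125 171 167  99  44  32  31  31  33  47 104 147 153 141 137 137
 137 137 136 139 153 168 169 170 168 160 151 147 138 137 137 138 137 138
 136 137 136 136 134 114  79  65  56]
332 [158 188 196 198 198 197 197 197 195 187 174 168 166 161 166 178 179 166
 158 159 161 161 163 163 163 163 159 148 138 138 138 138 137 136 137 136
 137 137 134 117  86  68  56  55  54]
t 17.33 pos [ 0.542  -0.1548  0.1193] psi -173.01 z axis [-0.0012  0.     -1.    ] F [ 0.3 -1.  -0.3] M [0.02 0.09 0.02] w 0.642 gf 29.999908756653895 | delta [
[... 1026 characters left out ...]
21), (321, 257, 106, 59, 3173), (570, 285, 63, 53, 1948), (494, 296, 121, 69, 2094), (304, 325, 36, 56, 1394)]
top0 [(333, 155, 87, 42, 2141), (284, 164, 45, 138, 984), (216, 168, 14, 25, 266), (304, 169, 10, 15, 99), (255, 171, 25, 17, 155), (209, 187, 20, 44, 216), (354, 186, 66, 78, 1708), (338, 210, 31, 16, 245), (349, 228, 30, 32, 436), (173, 234, 23, 37, 260), (196, 236, 11, 34, 182), (349, 258, 50, 25, 481), (622, 289, 18, 65, 640), (271, 300, 20, 22, 361), (191, 319, 103, 125, 6647), (492, 324, 51, 30, 972), (582, 373, 58, 107, 2455), (270, 431, 26, 18, 175), (289, 431, 82, 49, 2374), (180, 442, 66, 38, 1278), (242, 446, 46, 23, 392), (517, 456, 64, 24, 400), (225, 461, 56, 19, 808)]
```

```bash
python3 - <<'E'
from m import *
for n in("side","top"):
    for im in(cv2.imread(f"pics/{n}0.png"),capture(n)["pixels"]):
        h=cv2.cvtColor(im,cv2.COLOR_BGR2HSV); r=[]
        for lo,hi in(((110,120,40),(130,255,255)),((0,150,60),(6,255,255)),((22,150,60),(32,255,255))):
            k,l,st,ce=cv2.connectedComponentsWithStats(cv2.inRange(h,lo,hi)); r.append([tuple(ce[i].round(1).tolist()) for i in range(1,k) if 60<st[i,4]<900])
        print(n,r)
E
```

```text
side [[(264.3, 54.8), (311.3, 83.2), (383.7, 296.8), (233.7, 424.1)], [(119.3, 174.4), (78.0, 265.9)], [(371.2, 367.5)]]
side [[(264.3, 54.8), (383.7, 296.7), (233.8, 424.0)], [(119.3, 174.5), (75.2, 245.4), (80.3, 267.4)], [(371.3, 367.5), (172.0, 442.8), (146.2, 442.3), (152.9, 466.8), (171.4, 460.1)]]
top [[(591.0, 188.0), (58.0, 186.8), (281.2, 310.3)], [(375.1, 1.7)], [(100.6, 114.8), (189.0, 298.9)]]
top [[(590.9, 187.9), (58.1, 186.9)], [(375.1, 1.7)], [(189.0, 298.9)]]
```

The bystanders haven't moved (the remaining differences are arm occlusion and shadow), the jar is seated and open, and the cap is held level above it.

```bash
python3 -c "
from h import *
print(finish_job())"
```

```text
the job is handed in; nothing more can be done
None
```

I handed the job in at about 17.5 s: the jar is seated in the nest and the cap, freed after about 62° anticlockwise, is held level about 3.5 cm above it; I tried lifting about 2 mm at 59°, before it was free, which raised the jar slightly before I set it back down.

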